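# Restock a tip-out bin with needle-count boxes

### The arm

A 6-joint arm with a two-finger parallel gripper is mounted at the origin on the work surface. World frame = base frame: x ahead of the robot, y to its left, z up, the work surface at z = 0. Lengths are in m, angles in rad, forces in N, time in s.
With the tool pointing down it reaches from about 0.25 to 0.775 m from the base axis. Payload 4 kg.
Tool frame: the origin (TCP) lies where the fingers leave the gripper's body, on its centre line; the fingertips stand 97 mm ahead of it and the grasp point (between the pads) lies 78 mm ahead of it; z points along the fingers, y is the line along which they close (so a half turn about z gives the same grasp; the last joint's range is limited). The gripper opens to 94 mm and grips with 3 to 60 N. Pads are 16 mm wide; open, the fingers measure 119 mm over their backs; the gripper's body (75 mm by 177 mm) begins 78 mm behind the grasp point.
Start: joints at [-1.317, 0.087, 1.371, -0, 1.684, -0.103], TCP at [0.192, -0.515, 0.303] pointing down, gripper open.
Joint ranges: [-3.1, 3.1], [-0.76, 2.03], [0.27, 2.55], [-1.08, 4.22], [0.17, 2.65], [-2.57, 2.57]. Speed limits (rad/s): [2.79, 2.79, 3.14, 3.14, 3.14, 3.14].

### API

Orientations are given as [roll, pitch, yaw] about the fixed x, y, z axes, in that order (R = Rz(yaw) Ry(pitch) Rx(roll)).
In Python, from bench import robot, eyes gives the robot as it stands. The module is installed in compiled form; this text tells all that it offers.
- The arm moves only by the tool carry_out, never from a script. Its argument "deltas" is a list of rows, each an object of numbers: "dx", "dy", "dz": the shift along the tool's x, y, z each as a share of 0.02 m, from -1 to 1; "wx", "wy", "wz": the turn, a rotation vector about the tool's x, y, z each as a share of 0.12 rad, from -1 to 1; "gripper": the closure in counts, from 0 (fully open) to 255 (shut). In form: [{"dx": .., "dy": .., "dz": .., "wx": .., "wy": .., "wz": .., "gripper": ..}, ...]. A call has 1 to 20 rows; each row shifts and turns the commanded pose from where the row before left it, along the tool's axes as they then stand; what a row does not reach is not made up. A row lasts 1/12 s, in which the tool goes at most 41.7 mm and 7.16 degrees, less where a joint would pass 70% of its speed; a pose out of reach is approached as far as the arm can. A call with a number of a shift or a turn outside -1 to 1 is refused whole. A call with a gripper value outside its range is refused whole. The fingers move at their own pace and stop on an object; the grip force is fixed at half the most. Time passes only in rows, so rows that do not move let the fingers close. It gives the time, the measured TCP pose, the force, the opening and the grip force at its end, in the units of the state.
- robot.get_obs(): the state, without advancing time (a new reading comes with each control period).
- eyes.snapshot(name): name is "scene" or "top"; returns the picture (480x640x3 uint8, red, green, blue); there is no depth.
- eyes.get_calibration(name): a dict with "fovy" (degrees; the focal length in pixels is half the picture's height over the tangent of half this angle, whatever the lens; pixels are square), "cx", "cy" (the principal point, pixels), "k1" (the pictures are not rectified: a ray, as slopes to the right and down, at radius r is drawn at 1 + k1 r^2 times it, then the intrinsics apply), "R" (3x3) and "t" (3): a world point X has camera coordinates R X + t. Camera axes: x right, y down, z forward; pixel columns grow to the right and rows downward; lengths in m; the calibration is good to about 2 mm. A picture is of the moment at which its call begins. get_calibration takes no time and is no camera call.
- robot.close_job(): hands the job in; it is judged then, once.
The state is a dict: "time": time; "joint_positions": joint angles; "qvel": joint speeds; "joint_torque": joint torques, N m; "tool_pos": TCP position; "ee_rot": TCP orientation; "wrist_force": force on the tool from outside, world axes, zero at the start; "wrist_torque": the same for the moment, N m; "width": finger opening in m; "finger_force": force on a finger pad.
Only numpy, scipy, OpenCV 4.12 (cv2) and the standard library are available. Lean on these libraries where they do the work, as an engineer would, in place of code of your own. Each camera call takes 0.05 s, during which the arm holds its last target. There are 200 camera calls.

### The job

Restock the tip-out bin that stands open: take the four red needle-count boxes out of the carton together in one grip, tilt the pile in along the bin's leaning front wall and lower it, still held, until all four boxes stand on the bin's floor. Then let go and tip the bin fully shut with the boxes in it. Leave the vial, the tape roll and the laryngoscope where they are.

Things in the scene. Friction and masses are not known exactly. Their poses are not given: they have to be found in the camera images.
- box_1_c (a point): centre of needle-count box 1 of 4: closed red plastic clamshell, 11 mm thick (its x), 60 mm wide (its y), 88 mm tall (its z, up), 28 to 56 g, white card on the faces, white clasp on top. At the start the four stand upright, face to face, in a row along the carton's x (pitch 11.2 mm): a pile 45 mm thick to pinch across its outer faces; its upper 43 mm stick out of the carton
- box_2_c (a point): centre of needle-count box 2 of 4: closed red plastic clamshell, 11 mm thick (its x), 60 mm wide (its y), 88 mm tall (its z, up), 28 to 56 g, white card on the faces, white clasp on top. Same axes as box 1
- box_3_c (a point): centre of needle-count box 3 of 4: closed red plastic clamshell, 11 mm thick (its x), 60 mm wide (its y), 88 mm tall (its z, up), 28 to 56 g, white card on the faces, white clasp on top. Same axes as box 1
- box_4_c (a point): centre of needle-count box 4 of 4: closed red plastic clamshell, 11 mm thick (its x), 60 mm wide (its y), 88 mm tall (its z, up), 28 to 56 g, white card on the faces, white clasp on top. Same axes as box 1
- carton: opened brown cardboard carton, fixed; outside 56 mm (its x) by 72 mm (its y), folded flaps add 7 mm at each x end; open top, walls 48 mm high and 3 mm thick, floor 3 mm thick, so inside it is 50 by 66 mm and 45 mm deep. Origin: centre of its underside, z up; the row of boxes runs along x, 3 mm free at either end
- bin (a joint): angle of the tipped-out light-blue bin, rad: 0 = shut (front upright, flush with its housing), grows as it tips out towards the robot, stop at 0.80; starts between 0.52 and 0.68. A stiff hinge: the bin stays where it is left, a push of a few newtons moves it, so it gives a little if the pile leans on it
- bin_in (a point): centre of the inner floor of the tipped-out bin. z runs up along the bin's walls (it leans towards the robot with the bin), x from front wall to back wall, y across. Inside 48 mm (x) by 65 mm (y), a snug slot for the pile; walls and floor 4 mm thick. Above this floor: back wall 36 mm plus a lip flared backwards up to 43 mm; side walls 42 mm, rising to 62 mm over the front 40 mm
- bin_hinge (a point): middle of the bin's hinge line: outer lower front edge of the bin, 26 mm above the bench; the line runs along y of bin_in. The inner floor's centre is 28 mm along the bin's x and 4 mm along its z from here. Front wall: 42 mm above the inner floor in the middle, two horns up to 80 mm beside a finger notch 48 mm wide; the boxes, once seated, stand 46 mm above the notch's bottom
- bay_open: pale grey-green housing that this bin tips out of: 105 mm deep (x), 86 mm wide (y), 140 mm tall, two full side cheeks 4 mm thick, open front, roof only a 25 mm strip at the rear, back only 45 mm high; stands on a 20 mm steel plinth, top 160 mm above the bench. Origin: centre of its underside; x away from the robot, front face at x = -52 mm, hinge 1 mm before it. One of three equal bays side by side (pitch 90 mm); which place it has varies
- bay_a: a neighbouring bay of the same size and axes, with a shut bin holding yellow and white stock; fixed. Origin: centre of its underside
- bay_b: a neighbouring bay of the same size and axes, with a shut bin holding green and white stock; fixed. Origin: centre of its underside
- vial_c (a point): centre of a standing amber glass vial with an orange cap, 26 mm in diameter, 55 mm tall, loose; bystander
- tape_c (a point): centre of a white roll of tape lying flat, 64 mm in diameter, hole 40 mm, 24 mm high, loose; bystander
- scope_c (a point): on the axis of the steel handle of a laryngoscope lying on its side, 14 mm above the bench; handle 28 mm in diameter from x = -50 to +60 mm, curved blade on to x = +150 mm and up to 40 mm high, loose; bystander
Things that resemble listed ones, but are neither listed nor needed, are in the scene too. What is shaped like the part that bears box_3_c but blue or yellow is not meant.

How it is judged:
By the outcome, as a careful person would: the job done as asked, in the order asked, and still so for the second after the job is handed in, with the robot touching nothing.
It also fails if it takes over 58 s, if anything falls off the work surface, if the arm or the gripper's body presses on something with over 40 N, if the wrist force passes 120 N, or if a joint passes its speed limit or range.

## Working session

There is one attempt and no reset: what is moved stays moved. The work goes in short steps, Python scripts to look and compute and a tool call to move; the robot and the scene stay as the last step left them, time stands still between calls to the robot, and variables do not carry over. Pictures are saved under pics/ and viewed, at most 10 in all, crops included, and the job is handed in when it is done.

Besides the shell and the picture viewer there is one more tool, called by a JSON object that holds its "method" and its "body", one argument or row to a line. carry_out: Moves the arm, as the interface text tells. Shift numbers are shares of 0.02 m and turn numbers shares of 0.12 rad, none past 1 either way. Its arguments: {"type":"object","properties":{"deltas":{"type":"array","items":{"type":"object","properties":{"dx":{"type":"number"},"dy":{"type":"number"},"dz":{"type":"number"},"wx":{"type":"number"},"wy":{"type":"number"},"wz":{"type":"number"},"gripper":{"type":"number"}}}}},"required":["deltas"]}

```bash
mkdir -p pics; python3 - <<'E'
from bench import robot, eyes
import cv2
for n in("scene","top"):
    im=eyes.snapshot(n); cv2.imwrite(f"pics/{n}0.png",im[:,:,::-1]); c=eyes.get_calibration(n); print(n,c)
print(robot.get_obs())
E
```

```text
scene {'fovy': 43.549231286382636, 'cx': 314.80045158319956, 'cy': 241.88470639055336, 'k1': -0.15823535419205445, 'R': array([[ 0.71585804,  0.69818606, -0.00913696],
       [ 0.39534505, -0.41606837, -0.81889523],
       [-0.57554284,  0.58260049, -0.57387029]]), 't': array([-0.38164928, -0.15640806,  1.68956158])}
top {'fovy': 46.830017631168175, 'cx': 312.0847619946019, 'cy': 241.77251604111316, 'k1': 0.05745360597787318, 'R': array([[-0.00197379, -0.9999475 , -0.01005473],
       [-0.99746366,  0.00268409, -0.07112698],
       [ 0.07115024,  0.00988884, -0.99741659]]), 't': array([0.02789907, 0.53139287, 1.11562855])}
{'time': 0.1, 'joint_positions': array([-1.31707977e+00,  8.79062667e-02,  1.37205550e+00, -2.47038289e-05,
        1.68359538e+00, -1.03089979e-01]), 'qvel': array([-1.72122057e-03, -6.29644283e-04, -2.47464092e-03,  3.57660588e-04,
       -6.80268412e-04, -9.88145668e-05]), 'joint_torque': array([ 2.50212797e-03, -3.41252267e+01, -3.03301477e+01,  7.19691650e-02,
        3.04224668e-02, -9.20855132e-05]), 'tool_pos': array([ 0.19202876, -0.51508261,  0.30163143]), 'ee_rot': array([-3.13963607e+00, -1.77738442e-04,  3.56803607e-01]), 'wrist_force': array([ 0.34889524, -0.13009056, -0.05192607]), 'wrist_torque': array([0.01806607, 0.00479721, 0.02613965]), 'finger_force': 0.0, 'width': 0.09430763418315735}
```

View pics/scene0.png

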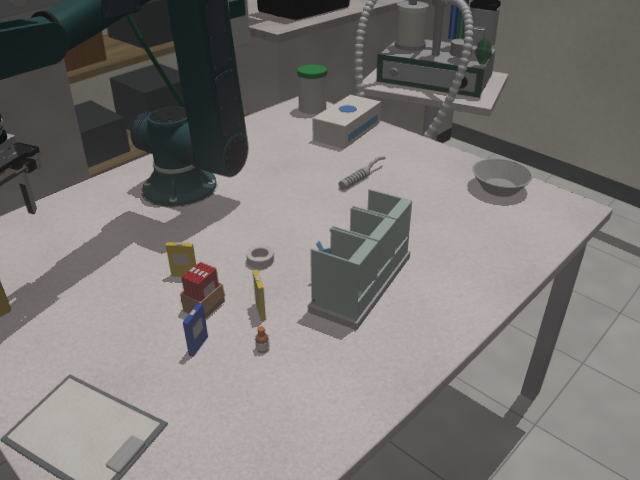

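View pics/top0.png

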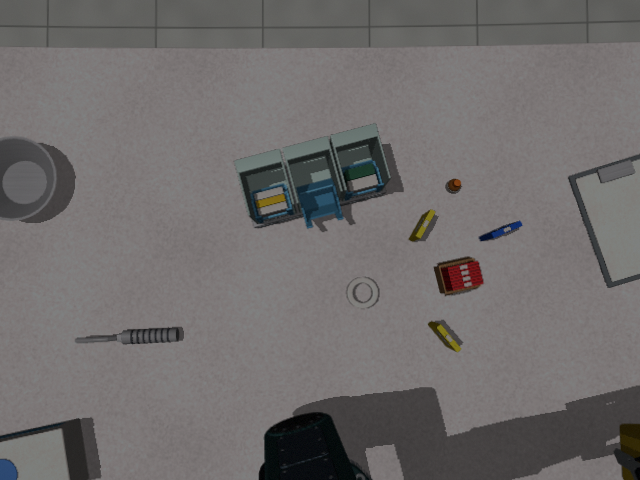

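Candidates: red pile in the carton, top (460,275) / scene (200,283). Lookalikes: yellow boxes, top (424,225) and (445,336), and a blue box, top (500,231). I choose the red pile. The open bin is the middle bay, top (320,200). A close crop will check both.

```bash
cat > h.py <<'E'
import numpy as np, cv2
from bench import robot, eyes
def cal(n):
    c=eyes.get_calibration(n); f=240/np.tan(np.radians(c['fovy'])/2)
    return np.array([[f,0,c['cx']],[0,f,c['cy']],[0,0,1]]),np.array([c['k1'],0,0,0,0.]),np.array(c['R']),np.array(c['t'])
def ray(n,p):
    K,d,R,t=cal(n); u=cv2.undistortPoints(np.array(p,float).reshape(-1,1,2),K,d).reshape(-1,2)
    return -R.T@t, np.c_[u,np.ones(len(u))]@R
def plane(n,p,z):
    o,v=ray(n,p); return o+v*((z-o[2])/v[:,2])[:,None]
def two(ps,pt):
    o1,a=ray('scene',ps);o2,b=ray('top',pt);out=[]
    for x,y in zip(a,b):
        s=np.linalg.lstsq(np.c_[x,-y],o2-o1,rcond=None)[0]; p,q=o1+s[0]*x,o2+s[1]*y; out.append(np.r_[(p+q)/2,np.linalg.norm(p-q)])
    return np.array(out)
def proj(n,X):
    K,d,R,t=cal(n); return cv2.projectPoints(np.array(X,float).reshape(-1,1,3),cv2.Rodrigues(R)[0],t,K,d)[0].reshape(-1,2)
E
python3 - <<'E'
import cv2,numpy as np
t=cv2.imread('pics/top0.png');s=cv2.imread('pics/scene0.png')
r=lambda i,x,y,w,h,k:cv2.resize(i[y:y+h,x:x+w],None,fx=k,fy=k,interpolation=cv2.INTER_CUBIC)
a=r(t,425,240,80,60,5);b=r(t,285,160,80,75,5);c=r(s,165,230,80,60+20,5);d=r(s,300,200,80,40,5)
m=np.zeros((600,800,3),np.uint8)
m[:300,:400]=a; m[:300,400:]=cv2.resize(r(t,280,160,100,75,4),(400,300)); m[300:,:400]=r(s,165,250,80,60,5); m[300:,400:]=cv2.resize(r(s,300,185,120,90,4),(400,300))
cv2.imwrite('pics/m1.png',m)
E
```

```text
(no output)
```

View pics/m1.png

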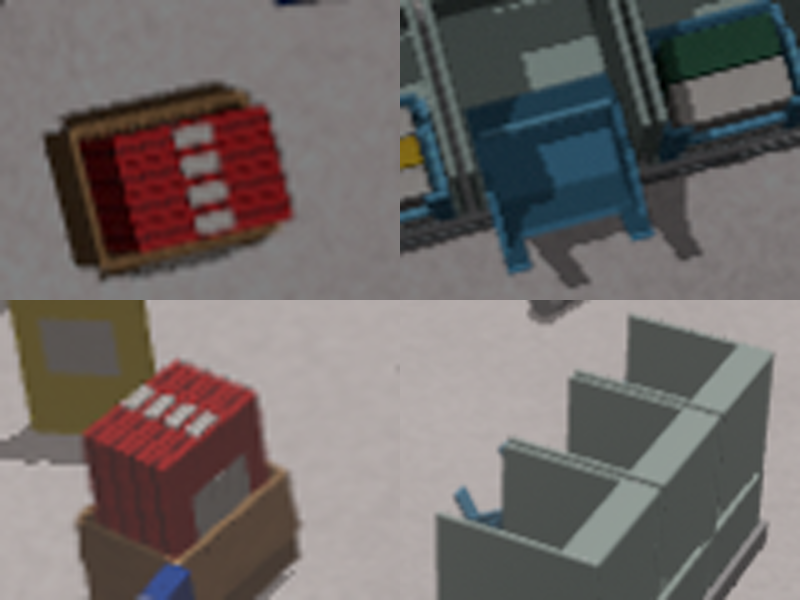

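The crop confirms four red boxes in the brown carton, clasps around top (466,275), and the empty blue bin in the middle bay with horn tips near top (309,227) and (340,219). Now I measure the poses.

```bash
cat > m.py <<'E'
from h import *
from scipy.optimize import brentq
t=cv2.imread('pics/top0.png'); hsv=cv2.cvtColor(t,cv2.COLOR_BGR2HSV); H,S,V=[hsv[...,i].astype(int) for i in range(3)]
# red tops (bright) + clasps
m=((((H<8)|(H>170))&(S>150)&(V>110))).astype(np.uint8); m[:, :420]=0;m[:,520:]=0;m[:220]=0;m[330:]=0
m=cv2.morphologyEx(m,cv2.MORPH_CLOSE,np.ones((9,9)))
cs=max(cv2.findContours(m,0,2)[0],key=cv2.contourArea)
r=cv2.minAreaRect(cs); bp=cv2.boxPoints(r); print('pile px',bp.tolist(),r)
P=plane('top',bp,0.091)[:,:2]; print('pile corners',P.round(4).tolist(),'c',P.mean(0), [np.linalg.norm(P[i]-P[i-1]).round(4) for i in range(4)])
w=((S<60)&(V>120)&(cv2.dilate(cv2.convexHull(cs) is not None and cv2.fillConvexPoly(np.zeros_like(m),cv2.convexHull(cs),1),None)>0)).astype(np.uint8)
n,_,st,ce=cv2.connectedComponentsWithStats(w)
k=[i for i in range(1,n) if st[i,4]>8]; C=plane('top',ce[k],0.092)[:,:2]; print('clasps',st[k,4],C.round(4).tolist(),C.mean(0))
d=C[-1]-C[0]; print('row dir yaw',np.arctan2(*d[::-1]),np.linalg.norm(d))
# roof strip
print('roof px',t[150,260],t[140,310],t[132,360],hsv[140,310])
g=((H>50)&(H<90)&(S>12)&(V>125)).astype(np.uint8); g[:110]=0; g[200:]=0; g[:,:220]=0; g[:,400:]=0
np.save('g.npy',g)
g=cv2.morphologyEx(g,cv2.MORPH_OPEN,np.ones((5,5)));g=cv2.morphologyEx(g,cv2.MORPH_CLOSE,np.ones((9,9)))
cs=max(cv2.findContours(g,0,2)[0],key=cv2.contourArea); r=cv2.minAreaRect(cs); bp=cv2.boxPoints(r)
P=plane('top',bp,0.16)[:,:2]; print('roof',bp.round(1).tolist(),P.round(4).tolist(),'c',P.mean(0),[np.linalg.norm(P[i]-P[i-1]).round(4) for i in range(4)])
E
python3 m.py
```

```text
pile px [[447.6823425292969, 268.070556640625], [477.4352722167969, 261.45880126953125], [482.1647033691406, 282.74114990234375], [452.4117736816406, 289.3529052734375]] ((464.92352294921875, 275.4058532714844), (21.80150604248047, 30.478727340698242), 77.47119140625)
pile corners [[0.4756, -0.2315], [0.488, -0.2877], [0.4478, -0.2955], [0.4353, -0.2395]] c [ 0.46167533 -0.263558  ] [np.float64(0.041), np.float64(0.0575), np.float64(0.041), np.float64(0.0573)]
clasps [17 14 13 13] [[0.4786, -0.2607], [0.4678, -0.2627], [0.4569, -0.2661], [0.4456, -0.2677]] [ 0.46222206 -0.26429226]
row dir yaw -2.9322670861420748 0.033823059704404614
roof px [125 125 126] [105 107 103] [114 117 105] [ 75  10 107]Traceback (most recent call last):
  File "m.py", line 19, in <module>
    cs=max(cv2.findContours(g,0,2)[0],key=cv2.contourArea); r=cv2.minAreaRect(cs); bp=cv2.boxPoints(r)
ValueError: max() iterable argument is empty
```

```bash
sed -i "s/^g=((H>50).*/b=cv2.GaussianBlur(t,(3,3),0).astype(int); g=((b[...,1]-b[...,2]>0)\&(V>75)).astype(np.uint8); g[:110]=0; g[215:]=0; g[:,:220]=0; g[:,400:]=0/; s/np.ones((5,5)))/np.ones((3,3)))/" m.py
cat >> m.py <<'E'
bl=((H>95)&(H<115)&(S>90)).astype(np.uint8); bl[:160]=0; bl[245:]=0; bl[:,:290]=0; bl[:,352:]=0
n,l,st,ce=cv2.connectedComponentsWithStats(bl); k=1+st[1:,4].argmax(); ys,xs=np.nonzero(l==k)
for a,b_ in((xs<322,'L'),(xs>328,'R')):
    yy=ys[a].max(); print(b_,yy,xs[a][ys[a]>=yy-1])
v=cv2.resize(t[115:240,225:400],None,fx=4.5,fy=4.5,interpolation=cv2.INTER_CUBIC); gg=cv2.resize(g[115:240,225:400],None,fx=4.5,fy=4.5,interpolation=0)
v=cv2.convertScaleAbs(v,alpha=1.4); cv2.drawContours(v,cv2.findContours(gg,0,2)[0],-1,(0,0,255),1); cv2.imwrite('pics/h.png',v)
E
python3 m.py|tail -4
```

```text
roof px [125 125 126] [105 107 103] [114 117 105] [ 75  10 107]
roof [[232.60000610351562, 159.1999969482422], [376.20001220703125, 121.9000015258789], [391.70001220703125, 181.8000030517578], [248.1999969482422, 219.10000610351562]] [[0.6715, 0.1688], [0.7388, -0.0913], [0.6292, -0.1184], [0.5625, 0.1401]] c [0.65053251 0.02482627] [np.float64(0.1127), np.float64(0.2687), np.float64(0.1129), np.float64(0.2669)]
L 227 [307 308 309 310 311 312 307 308 309 310]
R 219 [337 338 339 340 341 342 338 339 340]
```

View pics/h.png

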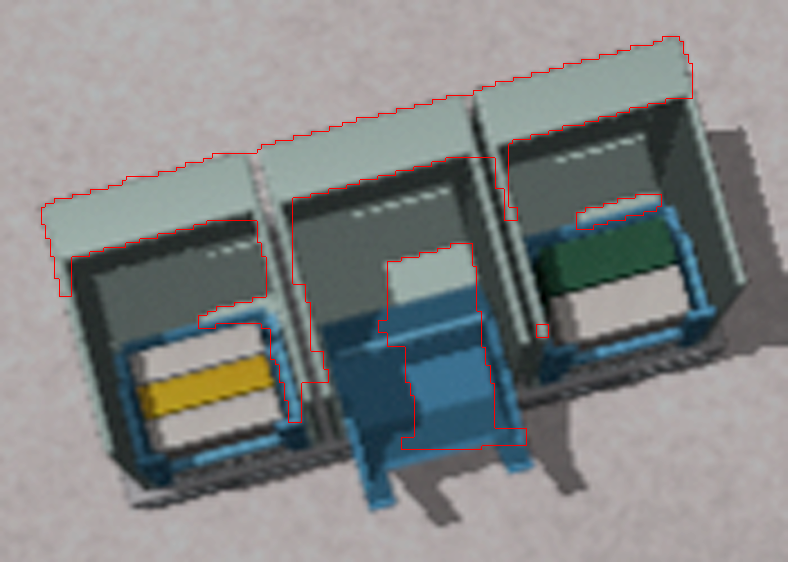

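The crop shows the middle bin open. Roof back corners are at crop (41,210) and (682,38), cheek front tops at (112,455) and (743,283), and horn outer tips at (370,508) and (532,465).

```bash
python3 - <<'E'
from h import *
from scipy.optimize import brentq
q=lambda *a:np.array(a)/4.5+[225-.4,115-.4]
P=plane('top',q((41,210),(682,38),(743,283),(112,455)),.16)[:,:2]; print(P.round(4),'sides',[np.linalg.norm(P[i]-P[i-1]).round(4) for i in range(4)])
e=P[0]-P[1]+P[3]-P[2]; yaw=np.arctan2(-e[0],e[1]); print('yaw',yaw,'centre',P.mean(0))
ex=np.array([np.cos(yaw),np.sin(yaw),0]);ey=np.array([-ex[1],ex[0],0])
bay=np.r_[P.mean(0),0]; hin=bay-.053*ex+[0,0,.026]
hp=q((370,508),(532,465))
def f(th,y=0):
    z=.026+.084*np.cos(th); X=plane('top',hp,z); return ((X.mean(0)-hin)@ex)+.084*np.sin(th)
th=brentq(f,.2,1.0); X=plane('top',hp,.026+.084*np.cos(th)); print('hinge',hin,'th',th,'horns y',(X-hin)@ey, 'angle',np.arctan2(*( (X[0]-X[1])[[0,1]]*[-1,1])))
# scene check
print('scene proj roof back corners',proj('scene',[bay+s*.133*ey+.0525*ex+[0,0,.16] for s in(1,-1)]), proj('scene',[bay+s*.133*ey-.0525*ex+[0,0,.16] for s in(1,-1)]))
T=hin-.084*np.sin(th)*ex+[0,0,.084*np.cos(th)]; print('scene horn tips',proj('scene',[T+s*.0365*ey for s in (1,-1)]))
# pile top corners in scene
y=.21;u=np.array([np.cos(y),np.sin(y),0]);v=np.array([-u[1],u[0],0]);c=np.array([.462,-.264,.091])
print('pile scene',proj('scene',[c+a*.0225*u+b*.03*v for a,b in((1,1),(1,-1),(-1,-1),(-1,1))]))
E
```

```text
[[ 0.6678  0.1668]
 [ 0.7368 -0.0913]
 [ 0.6371 -0.1148]
 [ 0.5687  0.1378]] sides [np.float64(0.1033), np.float64(0.2671), np.float64(0.1024), np.float64(0.2617)]
yaw 0.26273223532247875 centre [0.65260456 0.02462919]
hinge [0.60142331 0.01086403 0.026     ] th 0.5022939383170316 horns y [ 0.03668469 -0.0343047 ] angle 0.25755981590721705
scene proj roof back corners [[411.56121801 199.71486184]
 [358.78719062 264.26761674]] [[368.1477589  188.20465589]
 [309.89262188 248.62590714]]
scene horn tips [[331.94103956 226.48545217]
 [315.94619707 243.10390127]]
pile scene [[216.91734126 267.99738284]
 [197.64752584 283.6034407 ]
 [180.98190539 276.18728854]
 [200.40580021 261.08744834]]
```

```bash
cat > go.py <<'E'
from h import *
from scipy.spatial.transform import Rotation as Ro
def Rt(psi,t):
    e=np.array([np.cos(psi),np.sin(psi),0]);k=np.array([0,0,1.]);z=np.sin(t)*e-np.cos(t)*k;y=np.cos(t)*e+np.sin(t)*k
    return np.c_[np.cross(y,z),y,z]
def goto(p,psi,t):
    o=robot.get_obs(); R=Ro.from_euler('xyz',o['ee_rot']).as_matrix()
    print('shift(units) in present frame',(R.T@(np.array(p)-o['tool_pos'])/.02).round(2),'turn(units)',(Ro.from_matrix(R.T@Rt(psi,t)).as_rotvec()/.12).round(2),'F',o['wrist_force'].round(1),'w',round(o['width'],4),'t',o['time'])
E
python3 - <<'E'
from go import *
goto([.462,-.264,.26],.21,0)
print(two([(316.5,242.6)],np.array([(532,465)])/4.5+[224.6,114.6]))
E
```

```text
shift(units) in present frame [17.03 -7.04  2.1 ] turn(units) [-1.000e-02 -1.000e-02 -1.187e+01] F [ 0.3 -0.1 -0.1] w 0.0943 t 0.1
[[ 5.71208746e-01 -3.27224075e-02  9.95158505e-02  2.69380878e-04]]
```

{"method": "carry_out", "body": {
  "deltas": [
    {"dx": 0.946, "dy": -0.391, "gripper": 0},
    {"dx": 0.946, "dy": -0.391, "gripper": 0},
    {"dx": 0.946, "dy": -0.391, "gripper": 0},
    {"dx": 0.946, "dy": -0.391, "gripper": 0},
    {"dx": 0.946, "dy": -0.391, "gripper": 0},
    {"dx": 0.946, "dy": -0.391, "gripper": 0},
    {"dx": 0.946, "dy": -0.391, "gripper": 0},
    {"dx": 0.946, "dy": -0.391, "gripper": 0},
    {"dx": 0.946, "dy": -0.391, "gripper": 0},
    {"dx": 0.946, "dy": -0.391, "gripper": 0},
    {"dx": 0.946, "dy": -0.391, "gripper": 0},
    {"dx": 0.946, "dy": -0.391, "gripper": 0},
    {"dx": 0.946, "dy": -0.391, "gripper": 0},
    {"dx": 0.946, "dy": -0.391, "gripper": 0},
    {"dx": 0.946, "dy": -0.391, "gripper": 0},
    {"dx": 0.946, "dy": -0.391, "gripper": 0},
    {"dx": 0.946, "dy": -0.391, "gripper": 0},
    {"dx": 0.946, "dy": -0.391, "gripper": 0}
  ]
}}

```text
invalid input
```

{"method": "carry_out", "body": {
  "deltas": [
    {"wz": -0.99, "gripper": 0},
    {"wz": -0.99, "gripper": 0},
    {"wz": -0.99, "gripper": 0},
    {"wz": -0.99, "gripper": 0},
    {"wz": -0.99, "gripper": 0},
    {"wz": -0.99, "gripper": 0},
    {"wz": -0.99, "gripper": 0},
    {"wz": -0.99, "gripper": 0},
    {"wz": -0.99, "gripper": 0},
    {"wz": -0.99, "gripper": 0},
    {"wz": -0.99, "gripper": 0},
    {"wz": -0.99, "gripper": 0},
    {"gripper": 0},
    {"gripper": 0}
  ]
}}

```text
invalid input
```

```bash
python3 - <<'E'
from go import *
goto([.462,-.264,.15],.21,0)
o=robot.get_obs();print(o['tool_pos'],o['ee_rot'],o['joint_positions'])
a=eyes.snapshot('scene')[:,:,::-1]; b=eyes.snapshot('top')[:,:,::-1]
m=np.hstack([cv2.resize(a[170:350,110:290],(400,400),interpolation=2),cv2.resize(b[185:365,375:555],(400,400),interpolation=2)])
cv2.imwrite('pics/g1.png',m)
E
```

```text
shift(units) in present frame [17.03 -7.03  7.6 ] turn(units) [-1.000e-02 -1.000e-02 -1.187e+01] F [ 0.3 -0.1 -0.1] w 0.0943 t 0.1
[ 0.19202876 -0.51508261  0.30163143] [-3.13963607e+00 -1.77738442e-04  3.56803607e-01] [-1.31707977e+00  8.79062667e-02  1.37205550e+00 -2.47038289e-05
  1.68359538e+00 -1.03089979e-01]
```

View pics/g1.png

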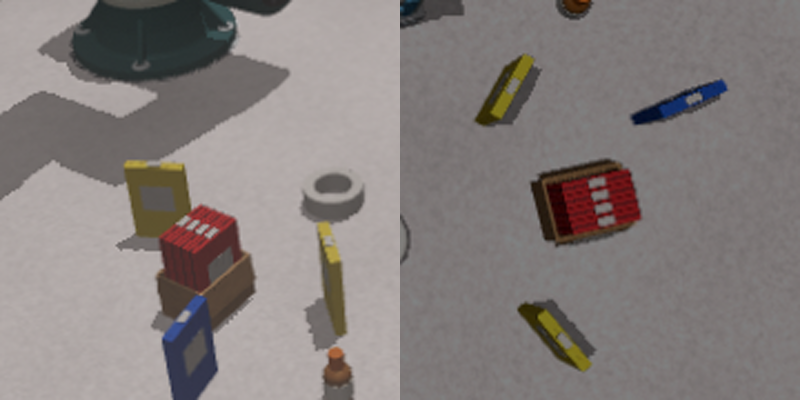

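The moves were refused and the picture shows the scene unchanged (pile at crop (600,200)). All seven keys may be needed in each row.

{"method": "carry_out", "body": {
  "deltas": [
    {"dx": 0.946, "dy": -0.391, "dz": 0, "wx": 0, "wy": 0, "wz": 0, "gripper": 0},
    {"dx": 0.946, "dy": -0.391, "dz": 0, "wx": 0, "wy": 0, "wz": 0, "gripper": 0},
    {"dx": 0.946, "dy": -0.391, "dz": 0, "wx": 0, "wy": 0, "wz": 0, "gripper": 0},
    {"dx": 0.946, "dy": -0.391, "dz": 0, "wx": 0, "wy": 0, "wz": 0, "gripper": 0},
    {"dx": 0.946, "dy": -0.391, "dz": 0, "wx": 0, "wy": 0, "wz": 0, "gripper": 0},
    {"dx": 0.946, "dy": -0.391, "dz": 0, "wx": 0, "wy": 0, "wz": 0, "gripper": 0},
    {"dx": 0.946, "dy": -0.391, "dz": 0, "wx": 0, "wy": 0, "wz": 0, "gripper": 0},
    {"dx": 0.946, "dy": -0.391, "dz": 0, "wx": 0, "wy": 0, "wz": 0, "gripper": 0},
    {"dx": 0.946, "dy": -0.391, "dz": 0, "wx": 0, "wy": 0, "wz": 0, "gripper": 0},
    {"dx": 0.946, "dy": -0.391, "dz": 0, "wx": 0, "wy": 0, "wz": 0, "gripper": 0},
    {"dx": 0.946, "dy": -0.391, "dz": 0, "wx": 0, "wy": 0, "wz": 0, "gripper": 0},
    {"dx": 0.946, "dy": -0.391, "dz": 0, "wx": 0, "wy": 0, "wz": 0, "gripper": 0},
    {"dx": 0.946, "dy": -0.391, "dz": 0, "wx": 0, "wy": 0, "wz": 0, "gripper": 0},
    {"dx": 0.946, "dy": -0.391, "dz": 0, "wx": 0, "wy": 0, "wz": 0, "gripper": 0},
    {"dx": 0.946, "dy": -0.391, "dz": 0, "wx": 0, "wy": 0, "wz": 0, "gripper": 0},
    {"dx": 0.946, "dy": -0.391, "dz": 0, "wx": 0, "wy": 0, "wz": 0, "gripper": 0},
    {"dx": 0.946, "dy": -0.391, "dz": 0, "wx": 0, "wy": 0, "wz": 0, "gripper": 0},
    {"dx": 0.946, "dy": -0.391, "dz": 0, "wx": 0, "wy": 0, "wz": 0, "gripper": 0}
  ]
}}

```text
time: 1.7
tool_pos: [0.4626, -0.2637, 0.3024]
ee_rot: [-3.141, 0.0, 0.357]
wrist_force: [0.9, -1.3, -0.1]
width: 0.0942
finger_force: 0.0
```

{"method": "carry_out", "body": {
  "deltas": [
    {"dx": 0, "dy": 0, "dz": 0, "wx": 0, "wy": 0, "wz": -0.99, "gripper": 0},
    {"dx": 0, "dy": 0, "dz": 0, "wx": 0, "wy": 0, "wz": -0.99, "gripper": 0},
    {"dx": 0, "dy": 0, "dz": 0, "wx": 0, "wy": 0, "wz": -0.99, "gripper": 0},
    {"dx": 0, "dy": 0, "dz": 0, "wx": 0, "wy": 0, "wz": -0.99, "gripper": 0},
    {"dx": 0, "dy": 0, "dz": 0, "wx": 0, "wy": 0, "wz": -0.99, "gripper": 0},
    {"dx": 0, "dy": 0, "dz": 0, "wx": 0, "wy": 0, "wz": -0.99, "gripper": 0},
    {"dx": 0, "dy": 0, "dz": 0, "wx": 0, "wy": 0, "wz": -0.99, "gripper": 0},
    {"dx": 0, "dy": 0, "dz": 0, "wx": 0, "wy": 0, "wz": -0.99, "gripper": 0},
    {"dx": 0, "dy": 0, "dz": 0, "wx": 0, "wy": 0, "wz": -0.99, "gripper": 0},
    {"dx": 0, "dy": 0, "dz": 0, "wx": 0, "wy": 0, "wz": -0.99, "gripper": 0},
    {"dx": 0, "dy": 0, "dz": 0, "wx": 0, "wy": 0, "wz": -0.99, "gripper": 0},
    {"dx": 0, "dy": 0, "dz": 0, "wx": 0, "wy": 0, "wz": -0.99, "gripper": 0},
    {"dx": 0, "dy": 0, "dz": 0, "wx": 0, "wy": 0, "wz": 0, "gripper": 0},
    {"dx": 0, "dy": 0, "dz": 0, "wx": 0, "wy": 0, "wz": 0, "gripper": 0}
  ]
}}

```text
time: 2.87
tool_pos: [0.462, -0.2645, 0.3025]
ee_rot: [-3.141, -0.0, 1.779]
wrist_force: [-1.2, -0.5, 0.4]
width: 0.0938
finger_force: 0.0
```

```bash
python3 - <<'E'
from go import *
goto([.462,-.264,.15],.21,0)
o=robot.get_obs();print(o['tool_pos'],o['ee_rot'],o['joint_positions'])
E
```

```text
shift(units) in present frame [0.02 0.01 7.62] turn(units) [-0.   -0.   -0.01] F [-1.2 -0.5  0.4] w 0.0938 t 2.8667
[ 0.46198974 -0.26449741  0.3024565 ] [-3.14130827e+00 -2.25590932e-04  1.77936092e+00] [-6.26461439e-01  4.80919153e-02  1.41263589e+00 -5.97779428e-05
  1.68122295e+00 -8.35032637e-01]
```

{"method": "carry_out", "body": {
  "deltas": [
    {"dx": 0, "dy": 0, "dz": 0.9, "wx": 0, "wy": 0, "wz": 0, "gripper": 0},
    {"dx": 0, "dy": 0, "dz": 0.9, "wx": 0, "wy": 0, "wz": 0, "gripper": 0},
    {"dx": 0, "dy": 0, "dz": 0.9, "wx": 0, "wy": 0, "wz": 0, "gripper": 0},
    {"dx": 0, "dy": 0, "dz": 0.9, "wx": 0, "wy": 0, "wz": 0, "gripper": 0},
    {"dx": 0, "dy": 0, "dz": 0.9, "wx": 0, "wy": 0, "wz": 0, "gripper": 0},
    {"dx": 0, "dy": 0, "dz": 0.9, "wx": 0, "wy": 0, "wz": 0, "gripper": 0},
    {"dx": 0, "dy": 0, "dz": 0.9, "wx": 0, "wy": 0, "wz": 0, "gripper": 0},
    {"dx": 0, "dy": 0, "dz": 0.7, "wx": 0, "wy": 0, "wz": 0, "gripper": 0},
    {"dx": 0, "dy": 0, "dz": 0.6, "wx": 0, "wy": 0, "wz": 0, "gripper": 0},
    {"dx": 0, "dy": 0, "dz": 0, "wx": 0, "wy": 0, "wz": 0, "gripper": 0},
    {"dx": 0, "dy": 0, "dz": 0, "wx": 0, "wy": 0, "wz": 0, "gripper": 0}
  ]
}}

```text
time: 3.78
tool_pos: [0.4618, -0.2644, 0.1502]
ee_rot: [-3.141, -0.001, 1.781]
wrist_force: [-0.9, -0.1, 0.3]
width: 0.0937
finger_force: 0.0
```

{"method": "carry_out", "body": {
  "deltas": [
    {"dx": 0, "dy": 0, "dz": 0, "wx": 0, "wy": 0, "wz": 0, "gripper": 255},
    {"dx": 0, "dy": 0, "dz": 0, "wx": 0, "wy": 0, "wz": 0, "gripper": 255},
    {"dx": 0, "dy": 0, "dz": 0, "wx": 0, "wy": 0, "wz": 0, "gripper": 255},
    {"dx": 0, "dy": 0, "dz": 0, "wx": 0, "wy": 0, "wz": 0, "gripper": 255},
    {"dx": 0, "dy": 0, "dz": 0, "wx": 0, "wy": 0, "wz": 0, "gripper": 255},
    {"dx": 0, "dy": 0, "dz": 0, "wx": 0, "wy": 0, "wz": 0, "gripper": 255},
    {"dx": 0, "dy": 0, "dz": 0, "wx": 0, "wy": 0, "wz": 0, "gripper": 255},
    {"dx": 0, "dy": 0, "dz": 0, "wx": 0, "wy": 0, "wz": 0, "gripper": 255},
    {"dx": 0, "dy": 0, "dz": 0, "wx": 0, "wy": 0, "wz": 0, "gripper": 255},
    {"dx": 0, "dy": 0, "dz": 0, "wx": 0, "wy": 0, "wz": 0, "gripper": 255}
  ]
}}

```text
time: 4.62
tool_pos: [0.4621, -0.2645, 0.1507]
ee_rot: [3.141, 0.0, 1.782]
wrist_force: [0.7, -0.3, 0.8]
width: 0.044
finger_force: 30.0
```

{"method": "carry_out", "body": {
  "deltas": [
    {"dx": 0, "dy": 0, "dz": -0.3, "wx": 0, "wy": 0, "wz": 0, "gripper": 255},
    {"dx": 0, "dy": 0, "dz": -0.7, "wx": 0, "wy": 0, "wz": 0, "gripper": 255},
    {"dx": 0, "dy": 0, "dz": -1, "wx": 0, "wy": 0, "wz": 0, "gripper": 255},
    {"dx": 0, "dy": 0, "dz": -1, "wx": 0, "wy": 0, "wz": 0, "gripper": 255},
    {"dx": 0, "dy": 0, "dz": -1, "wx": 0, "wy": 0, "wz": 0, "gripper": 255},
    {"dx": 0, "dy": 0, "dz": -1, "wx": 0, "wy": 0, "wz": 0, "gripper": 255},
    {"dx": 0, "dy": 0, "dz": -1, "wx": 0, "wy": 0, "wz": 0, "gripper": 255},
    {"dx": 0, "dy": 0, "dz": -1, "wx": 0, "wy": 0, "wz": 0, "gripper": 255},
    {"dx": 0, "dy": 0, "dz": -0.7, "wx": 0, "wy": 0, "wz": 0, "gripper": 255},
    {"dx": 0, "dy": 0, "dz": -0.3, "wx": 0, "wy": 0, "wz": 0, "gripper": 255},
    {"dx": 0, "dy": 0, "dz": 0, "wx": 0, "wy": 0, "wz": 0, "gripper": 255}
  ]
}}

```text
time: 5.53
tool_pos: [0.4623, -0.2648, 0.3125]
ee_rot: [3.14, 0.002, 1.782]
wrist_force: [0.2, 0.3, -1.1]
width: 0.0439
finger_force: 30.0
```

```bash
cat >> go.py <<'E'
HIN=np.array([.6014,.0109,.026]);PSI=.26;TH=.52;L=.1477
def tcp(h,dx=0.,dy=0.,th=None):
    "TCP with pile bottom h above inner floor, dx towards back wall, dy across"
    th=TH if th is None else th; e=np.array([np.cos(PSI),np.sin(PSI),0]);ey=np.array([-e[1],e[0],0]);k=np.array([0,0,1.])
    x=np.cos(th)*e+np.sin(th)*k;z=np.cos(th)*k-np.sin(th)*e
    return HIN+(.028+dx)*x+dy*ey+(.004+L+h)*z
E
python3 - <<'E'
from go import *
for h in(.12,0): print(tcp(h));goto(tcp(h),PSI,TH)
E
```

```text
[ 0.49441735 -0.01755969  0.27569911]
shift(units) in present frame [11.75  4.16  1.82] turn(units) [-4.32  0.13 -0.39] F [ 0.2  0.3 -1.1] w 0.0439 t 5.5333
[ 0.55203895 -0.0022311   0.17156081]
shift(units) in present frame [11.91  7.13  7.03] turn(units) [-4.32  0.13 -0.39] F [ 0.2  0.3 -1.1] w 0.0439 t 5.5333
```

{"method": "carry_out", "body": {
  "deltas": [
    {"dx": 0.4, "dy": 0.15, "dz": 0, "wx": 0, "wy": 0, "wz": 0, "gripper": 255},
    {"dx": 0.85, "dy": 0.3, "dz": 0, "wx": 0, "wy": 0, "wz": 0, "gripper": 255},
    {"dx": 0.95, "dy": 0.33, "dz": 0, "wx": 0, "wy": 0, "wz": 0, "gripper": 255},
    {"dx": 0.95, "dy": 0.33, "dz": 0, "wx": 0, "wy": 0, "wz": 0, "gripper": 255},
    {"dx": 0.95, "dy": 0.33, "dz": 0, "wx": 0, "wy": 0, "wz": 0, "gripper": 255},
    {"dx": 0.95, "dy": 0.33, "dz": 0, "wx": 0, "wy": 0, "wz": 0, "gripper": 255},
    {"dx": 0.95, "dy": 0.33, "dz": 0, "wx": 0, "wy": 0, "wz": 0, "gripper": 255},
    {"dx": 0.95, "dy": 0.33, "dz": 0, "wx": 0, "wy": 0, "wz": 0, "gripper": 255},
    {"dx": 0.95, "dy": 0.33, "dz": 0, "wx": 0, "wy": 0, "wz": 0, "gripper": 255},
    {"dx": 0.95, "dy": 0.33, "dz": 0, "wx": 0, "wy": 0, "wz": 0, "gripper": 255},
    {"dx": 0.95, "dy": 0.33, "dz": 0, "wx": 0, "wy": 0, "wz": 0, "gripper": 255},
    {"dx": 0.95, "dy": 0.33, "dz": 0, "wx": 0, "wy": 0, "wz": 0, "gripper": 255},
    {"dx": 0.7, "dy": 0.3, "dz": 0, "wx": 0, "wy": 0, "wz": 0, "gripper": 255},
    {"dx": 0.3, "dy": 0.11, "dz": 0, "wx": 0, "wy": 0, "wz": 0, "gripper": 255},
    {"dx": 0, "dy": 0, "dz": 0.3, "wx": -0.3, "wy": 0.01, "wz": -0.03, "gripper": 255},
    {"dx": 0, "dy": 0, "dz": 0.3, "wx": -0.7, "wy": 0.02, "wz": -0.06, "gripper": 255},
    {"dx": 0, "dy": 0, "dz": 0.3, "wx": -0.8, "wy": 0.02, "wz": -0.08, "gripper": 255},
    {"dx": 0, "dy": 0, "dz": 0.3, "wx": -0.8, "wy": 0.02, "wz": -0.08, "gripper": 255},
    {"dx": 0, "dy": 0, "dz": 0.3, "wx": -0.8, "wy": 0.03, "wz": -0.08, "gripper": 255},
    {"dx": 0, "dy": 0, "dz": 0.3, "wx": -0.7, "wy": 0.03, "wz": -0.05, "gripper": 255}
  ]
}}

```text
time: 7.2
tool_pos: [0.4992, -0.0157, 0.2739]
ee_rot: [2.648, -0.004, 1.83]
wrist_force: [0.1, 0.2, -2.5]
width: 0.0441
finger_force: 30.0
```

{"method": "carry_out", "body": {
  "deltas": [
    {"dx": 0, "dy": 0, "dz": 0, "wx": -0.22, "wy": 0, "wz": -0.01, "gripper": 255},
    {"dx": 0, "dy": 0, "dz": 0, "wx": 0, "wy": 0, "wz": 0, "gripper": 255},
    {"dx": 0, "dy": 0, "dz": 0, "wx": 0, "wy": 0, "wz": 0, "gripper": 255},
    {"dx": 0, "dy": 0, "dz": 0, "wx": 0, "wy": 0, "wz": 0, "gripper": 255}
  ]
}}

```text
time: 7.53
tool_pos: [0.5007, -0.0158, 0.2762]
ee_rot: [2.624, -0.003, 1.831]
wrist_force: [-0.2, -0.4, -1.2]
width: 0.0437
finger_force: 30.0
```

```bash
python3 - <<'E'
from go import *
for h in(.12,.09,0): goto(tcp(h),PSI,TH)
a=eyes.snapshot('scene')[:,:,::-1]; b=eyes.snapshot('top')[:,:,::-1]
cv2.imwrite('pics/s2.png',a);cv2.imwrite('pics/t2.png',b)
m=np.hstack([cv2.resize(a[150:330,250:430],(400,400),interpolation=2),cv2.resize(b[120:280,230:390],(400,400),interpolation=2)])
cv2.imwrite('pics/g2.png',cv2.convertScaleAbs(m,alpha=1.4))
E
```

```text
shift(units) in present frame [-0.01 -0.3  -0.14] turn(units) [-0.02 -0.03 -0.01] F [-0.2 -0.4 -1.2] w 0.0437 t 7.5333
shift(units) in present frame [-0.01 -0.29  1.36] turn(units) [-0.02 -0.03 -0.01] F [-0.2 -0.4 -1.2] w 0.0437 t 7.5333
shift(units) in present frame [-0.02 -0.28  5.86] turn(units) [-0.02 -0.03 -0.01] F [-0.2 -0.4 -1.2] w 0.0437 t 7.5333
```

View pics/g2.png

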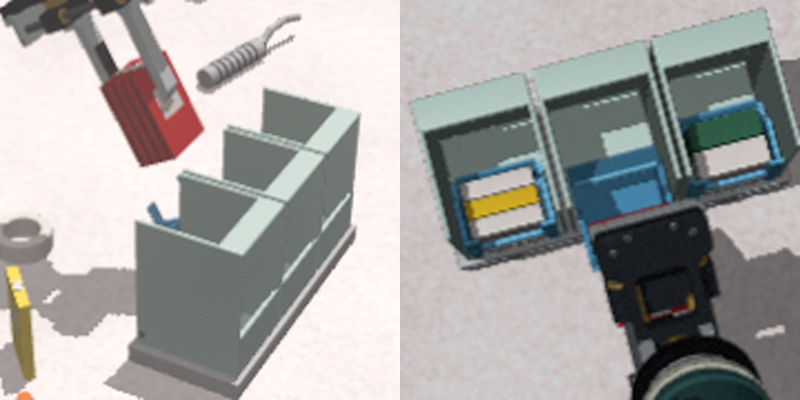

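The pile is held tilted above the bin. In the scene its bottom corners are at crop (147,165), (172,158)-ish and (203,130). I'll compare that with the arm's own reckoning.

```bash
python3 - <<'E'
from go import *
o=robot.get_obs();R=Ro.from_euler('xyz',o['ee_rot']).as_matrix();p=o['tool_pos']
c=[p+R@[s*.03,q*.022,z] for z in(.1477,.0597) for q in(-1,1) for s in(-1,1)]
P=proj('scene',c); print(P.round(1).tolist())
a=cv2.imread('pics/s2.png');hs=cv2.cvtColor(a,cv2.COLOR_BGR2HSV).astype(int)
m=(((hs[...,0]<8)|(hs[...,0]>170))&(hs[...,1]>120)&(hs[...,2]>50)).astype(np.uint8);m[:140]=0;m[240:]=0;m[:,:280]=0;m[:,360:]=0
ct=max(cv2.findContours(m,0,2)[0],key=cv2.contourArea)
print('obs',cv2.approxPolyDP(cv2.convexHull(ct),2,True).reshape(-1,2).tolist())
print('pred',cv2.convexHull(P.astype(np.float32)).reshape(-1,2).round(1).tolist())
E
```

```text
[[313.6, 225.6], [327.1, 212.3], [329.6, 221.7], [342.8, 208.2], [294.8, 189.4], [309.2, 177.0], [310.7, 184.6], [324.8, 172.1]]
obs [[312, 181], [330, 186], [340, 207], [328, 220], [308, 183]]
pred [[342.79998779296875, 208.1999969482422], [329.6000061035156, 221.6999969482422], [313.6000061035156, 225.60000610351562], [294.79998779296875, 189.39999389648438], [309.20001220703125, 177.0], [324.79998779296875, 172.10000610351562]]
```

```bash
python3 - <<'E'
from go import *
a=cv2.imread('pics/s2.png').astype(int)
m=((a[...,2]>1.7*a[...,1])&(a[...,2]>35)).astype(np.uint8);m[:140]=0;m[250:]=0;m[:,:280]=0;m[:,365:]=0
ct=max(cv2.findContours(m,0,2)[0],key=cv2.contourArea)
print('obs',cv2.approxPolyDP(cv2.convexHull(ct),1.2,True).reshape(-1,2).tolist())
# top view: pile red parts
b=cv2.imread('pics/t2.png').astype(int)
m=((b[...,2]>1.7*b[...,1])&(b[...,2]>35)).astype(np.uint8);m[:190]=0;m[260:]=0;m[:,:295]=0;m[:,360:]=0
ys,xs=np.nonzero(m); print([(int(y),int(xs[ys==y].min()),int(xs[ys==y].max())) for y in np.unique(ys)])
o=robot.get_obs();R=Ro.from_euler('xyz',o['ee_rot']).as_matrix();p=o['tool_pos']
print(proj('top',[p+R@[s*.03,q*.022,z] for z in(.1477,.0597) for q in(-1,1) for s in(-1,1)]).round(1).tolist())
v=np.hstack([cv2.resize(a[160:240,285:365].astype(np.uint8),(400,400),interpolation=0),cv2.resize(b[180:260,290:370].astype(np.uint8),(400,400),interpolation=0)])
cv2.imwrite('pics/g3.png',cv2.convertScaleAbs(v,alpha=1.6))
E
```

```text
obs [[324, 173], [340, 208], [328, 220], [315, 223], [297, 189], [300, 185]]
[(201, 335, 336), (202, 334, 334), (206, 317, 318), (207, 314, 315), (208, 310, 311), (209, 307, 308), (242, 341, 344), (243, 338, 344), (244, 339, 341), (246, 329, 329), (247, 329, 330), (249, 318, 319), (250, 317, 318)]
[[342.4, 221.2], [310.9, 229.6], [337.4, 199.5], [305.2, 208.1], [351.3, 241.0], [317.1, 250.2], [346.1, 217.8], [311.2, 227.2]]
```

View pics/g3.png

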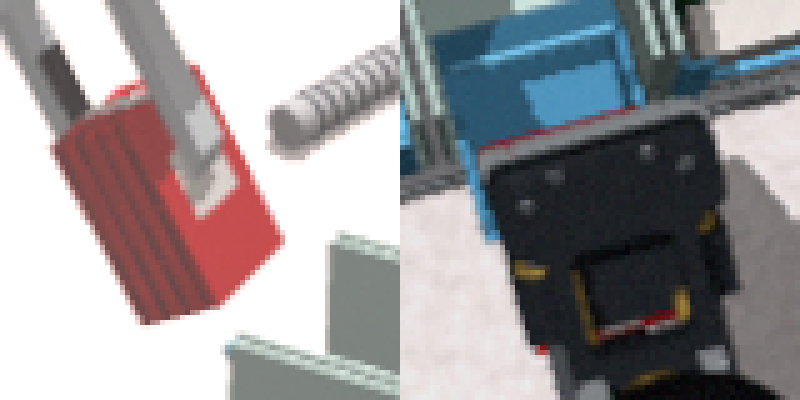

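The scene crop shows the pile square in the grip. In the top crop its bottom back edge runs from (306,209.6) to (337.2,200.6). I'll compare that with the bin across and fore-aft.

```bash
python3 - <<'E'
from go import *
o=robot.get_obs();R=Ro.from_euler('xyz',o['ee_rot']).as_matrix();p=o['tool_pos']
c=np.array([p+R@[s*.03,.022,.1477] for s in(-1,1)])
e=np.array([np.cos(PSI),np.sin(PSI),0]);ey=np.array([-e[1],e[0],0])
print('FK x,y,z',[( (q-HIN)@e,(q-HIN)@ey,q[2]) for q in c])
X=np.array([plane('top',[px],q[2])[0] for px,q in zip([(336.8,200.2),(305.6,209.2)],c)])
print('seen',(X-HIN)@e,(X-HIN)@ey)
# bin outer edges in same top picture, row-wise at front horn + lip corners
b=cv2.imread('pics/t2.png');hs=cv2.cvtColor(b,cv2.COLOR_BGR2HSV).astype(int)
bl=((hs[...,0]>95)&(hs[...,0]<115)&(hs[...,1]>80)).astype(np.uint8);bl[:165]=0;bl[235:]=0;bl[:,:290]=0;bl[:,350:]=0
for y in range(184,234,6):
    xs=np.nonzero(bl[y])[0]; print(y,xs.min(),xs.max()) if len(xs) else 0
# predicted bin outline: lip back corners, horn tips, notch bottom
th=TH;k=np.array([0,0,1.]);x=np.cos(th)*e+np.sin(th)*k;z=np.cos(th)*k-np.sin(th)*e
W=lambda a,b_,c_:HIN+a*x+b_*ey+c_*z
for n,q in dict(hornL=(0,.0365,.084),hornR=(0,-.0365,.084),backL=(.056,.0365,.040),backR=(.056,-.0365,.040),sideL=(.044,.0365,.066),sideR=(.044,-.0365,.066)).items(): print(n,proj('top',[W(*q)]).round(1))
E
```

```text
FK x,y,z [(np.float64(-0.011572137309842915), np.float64(-0.029394163696326213), np.float64(0.15894396251996792)), (np.float64(-0.011636752282757228), np.float64(0.030605544457420395), np.float64(0.15911959386826863))]
seen [-0.01255165 -0.01370053] [-0.02803979  0.03048422]
184 307 334
190 297 347
196 298 349
202 290 329
208 290 331
214 290 305
220 305 308
226 307 309
232 330 330
hornL [[307.  228.2]]
hornR [[344.  218.3]]
backL [[297.7 193.7]]
backR [[334.2 183.9]]
sideL [[300.6 204.1]]
sideR [[337.7 194.1]]
```

{"method": "carry_out", "body": {
  "deltas": [
    {"dx": 0, "dy": -0.15, "dz": 0, "wx": 0, "wy": 0, "wz": 0, "gripper": 255},
    {"dx": 0, "dy": 0, "dz": 0.4, "wx": 0, "wy": 0, "wz": 0, "gripper": 255},
    {"dx": 0, "dy": 0, "dz": 0.5, "wx": 0, "wy": 0, "wz": 0, "gripper": 255},
    {"dx": 0, "dy": 0, "dz": 0.5, "wx": 0, "wy": 0, "wz": 0, "gripper": 255},
    {"dx": 0, "dy": 0, "dz": 0.5, "wx": 0, "wy": 0, "wz": 0, "gripper": 255},
    {"dx": 0, "dy": 0, "dz": 0.5, "wx": 0, "wy": 0, "wz": 0, "gripper": 255},
    {"dx": 0, "dy": 0, "dz": 0.5, "wx": 0, "wy": 0, "wz": 0, "gripper": 255},
    {"dx": 0, "dy": 0, "dz": 0.45, "wx": 0, "wy": 0, "wz": 0, "gripper": 255},
    {"dx": 0, "dy": 0, "dz": 0, "wx": 0, "wy": 0, "wz": 0, "gripper": 255},
    {"dx": 0, "dy": 0, "dz": 0, "wx": 0, "wy": 0, "wz": 0, "gripper": 255}
  ]
}}

```text
time: 8.47
tool_pos: [0.5297, -0.0074, 0.2149]
ee_rot: [2.625, -0.004, 1.832]
wrist_force: [2.0, 0.1, -2.4]
width: 0.0439
finger_force: 30.0
```

```bash
python3 - <<'E'
from go import *
goto(tcp(0),PSI,TH); o=robot.get_obs(); print(o['joint_positions'].round(2))
b=eyes.snapshot('top')[:,:,::-1]; a=eyes.snapshot('scene')[:,:,::-1]
cv2.imwrite('pics/t3.png',b)
E
```

```text
shift(units) in present frame [-0.05 -0.07  2.45] turn(units) [-0.03 -0.04 -0.01] F [ 2.   0.1 -2.4] w 0.0439 t 8.4667
[-0.24 -0.17  1.86  0.29  1.01 -0.6 ]
```

{"method": "carry_out", "body": {
  "deltas": [
    {"dx": 0, "dy": 0, "dz": 0.25, "wx": 0, "wy": 0, "wz": 0, "gripper": 255},
    {"dx": 0, "dy": 0, "dz": 0.25, "wx": 0, "wy": 0, "wz": 0, "gripper": 255},
    {"dx": 0, "dy": 0, "dz": 0.25, "wx": 0, "wy": 0, "wz": 0, "gripper": 255},
    {"dx": 0, "dy": 0, "dz": 0, "wx": 0, "wy": 0, "wz": 0, "gripper": 255},
    {"dx": 0, "dy": 0, "dz": 0, "wx": 0, "wy": 0, "wz": 0, "gripper": 255}
  ]
}}

```text
time: 8.98
tool_pos: [0.5368, -0.0055, 0.2023]
ee_rot: [2.624, -0.004, 1.832]
wrist_force: [-0.0, -0.1, -1.9]
width: 0.0437
finger_force: 30.0
```

{"method": "carry_out", "body": {
  "deltas": [
    {"dx": 0, "dy": 0, "dz": 0.25, "wx": 0, "wy": 0, "wz": 0, "gripper": 255},
    {"dx": 0, "dy": 0, "dz": 0.25, "wx": 0, "wy": 0, "wz": 0, "gripper": 255},
    {"dx": 0, "dy": 0, "dz": 0, "wx": 0, "wy": 0, "wz": 0, "gripper": 255},
    {"dx": 0, "dy": 0, "dz": 0, "wx": 0, "wy": 0, "wz": 0, "gripper": 255}
  ]
}}

```text
time: 9.32
tool_pos: [0.5416, -0.0042, 0.1936]
ee_rot: [2.624, -0.004, 1.831]
wrist_force: [-0.1, 0.5, -2.2]
width: 0.0442
finger_force: 30.0
```

```bash
python3 - <<'E'
from go import *
goto(tcp(0),PSI,TH)
E
```

```text
shift(units) in present frame [-0.04 -0.09  1.22] turn(units) [-0.02 -0.03 -0.01] F [-0.1  0.5 -2.2] w 0.0442 t 9.3167
```

{"method": "carry_out", "body": {
  "deltas": [
    {"dx": 0, "dy": 0, "dz": 0.25, "wx": 0, "wy": 0, "wz": 0, "gripper": 255},
    {"dx": 0, "dy": 0, "dz": 0.25, "wx": 0, "wy": 0, "wz": 0, "gripper": 255},
    {"dx": 0, "dy": 0, "dz": 0.2, "wx": 0, "wy": 0, "wz": 0, "gripper": 255},
    {"dx": 0, "dy": 0, "dz": 0, "wx": 0, "wy": 0, "wz": 0, "gripper": 255},
    {"dx": 0, "dy": 0, "dz": 0, "wx": 0, "wy": 0, "wz": 0, "gripper": 255}
  ]
}}

```text
time: 9.73
tool_pos: [0.5483, -0.0024, 0.1815]
ee_rot: [2.624, -0.004, 1.832]
wrist_force: [-0.3, -0.7, -2.0]
width: 0.0438
finger_force: 30.0
```

{"method": "carry_out", "body": {
  "deltas": [
    {"dx": 0, "dy": 0, "dz": 0.15, "wx": 0, "wy": 0, "wz": 0, "gripper": 255},
    {"dx": 0, "dy": 0, "dz": 0.15, "wx": 0, "wy": 0, "wz": 0, "gripper": 255},
    {"dx": 0, "dy": 0, "dz": 0, "wx": 0, "wy": 0, "wz": 0, "gripper": 255},
    {"dx": 0, "dy": 0, "dz": 0, "wx": 0, "wy": 0, "wz": 0, "gripper": 255}
  ]
}}

```text
time: 10.07
tool_pos: [0.5512, -0.0017, 0.1766]
ee_rot: [2.624, -0.004, 1.832]
wrist_force: [-0.4, 0.7, -1.7]
width: 0.0437
finger_force: 30.0
```

```bash
python3 - <<'E'
from go import *
goto(tcp(0),PSI,TH)
E
```

```text
shift(units) in present frame [-0.04 -0.1   0.24] turn(units) [-0.02 -0.03 -0.01] F [-0.4  0.7 -1.7] w 0.0437 t 10.0667
```

4.8 mm above the reckoned floor and still no contact. I feel for it in 1–2 mm steps.

{"method": "carry_out", "body": {
  "deltas": [
    {"dx": 0, "dy": 0, "dz": 0.1, "wx": 0, "wy": 0, "wz": 0, "gripper": 255},
    {"dx": 0, "dy": 0, "dz": 0.05, "wx": 0, "wy": 0, "wz": 0, "gripper": 255},
    {"dx": 0, "dy": 0, "dz": 0, "wx": 0, "wy": 0, "wz": 0, "gripper": 255},
    {"dx": 0, "dy": 0, "dz": 0, "wx": 0, "wy": 0, "wz": 0, "gripper": 255}
  ]
}}

```text
time: 10.4
tool_pos: [0.5527, -0.0013, 0.1742]
ee_rot: [2.623, -0.003, 1.831]
wrist_force: [-0.0, -0.6, -1.2]
width: 0.0443
finger_force: 30.0
```

{"method": "carry_out", "body": {
  "deltas": [
    {"dx": 0, "dy": 0, "dz": 0.05, "wx": 0, "wy": 0, "wz": 0, "gripper": 255},
    {"dx": 0, "dy": 0, "dz": 0, "wx": 0, "wy": 0, "wz": 0, "gripper": 255},
    {"dx": 0, "dy": 0, "dz": 0, "wx": 0, "wy": 0, "wz": 0, "gripper": 255}
  ]
}}

```text
time: 10.65
tool_pos: [0.5532, -0.0012, 0.1734]
ee_rot: [2.623, -0.004, 1.831]
wrist_force: [0.1, -0.7, -2.4]
width: 0.0438
finger_force: 30.0
```

{"method": "carry_out", "body": {
  "deltas": [
    {"dx": 0, "dy": 0, "dz": 0.05, "wx": 0, "wy": 0, "wz": 0, "gripper": 255},
    {"dx": 0, "dy": 0, "dz": 0, "wx": 0, "wy": 0, "wz": 0, "gripper": 255},
    {"dx": 0, "dy": 0, "dz": 0, "wx": 0, "wy": 0, "wz": 0, "gripper": 255}
  ]
}}

```text
time: 10.9
tool_pos: [0.5537, -0.0011, 0.1725]
ee_rot: [2.623, -0.004, 1.831]
wrist_force: [0.4, 0.7, -2.2]
width: 0.0438
finger_force: 30.0
```

{"method": "carry_out", "body": {
  "deltas": [
    {"dx": 0, "dy": 0, "dz": 0.05, "wx": 0, "wy": 0, "wz": 0, "gripper": 255},
    {"dx": 0, "dy": 0, "dz": 0, "wx": 0, "wy": 0, "wz": 0, "gripper": 255},
    {"dx": 0, "dy": 0, "dz": 0, "wx": 0, "wy": 0, "wz": 0, "gripper": 255}
  ]
}}

```text
time: 11.15
tool_pos: [0.5542, -0.0009, 0.1719]
ee_rot: [2.623, -0.003, 1.831]
wrist_force: [-1.5, 0.7, -0.2]
width: 0.0434
finger_force: 30.0
```

{"method": "carry_out", "body": {
  "deltas": [
    {"dx": 0, "dy": 0, "dz": 0.05, "wx": 0, "wy": 0, "wz": 0, "gripper": 255},
    {"dx": 0, "dy": 0, "dz": 0, "wx": 0, "wy": 0, "wz": 0, "gripper": 255},
    {"dx": 0, "dy": 0, "dz": 0, "wx": 0, "wy": 0, "wz": 0, "gripper": 255}
  ]
}}

```text
time: 11.4
tool_pos: [0.5546, -0.0009, 0.1717]
ee_rot: [2.623, -0.003, 1.832]
wrist_force: [-4.8, -0.3, 4.2]
width: 0.044
finger_force: 30.0
```

{"method": "carry_out", "body": {
  "deltas": [
    {"dx": 0, "dy": 0, "dz": 0.05, "wx": 0, "wy": 0, "wz": 0, "gripper": 255},
    {"dx": 0, "dy": 0, "dz": 0, "wx": 0, "wy": 0, "wz": 0, "gripper": 255},
    {"dx": 0, "dy": 0, "dz": 0, "wx": 0, "wy": 0, "wz": 0, "gripper": 255}
  ]
}}

```text
time: 11.65
tool_pos: [0.555, -0.0008, 0.1717]
ee_rot: [2.623, -0.003, 1.832]
wrist_force: [-9.2, -0.4, 8.2]
width: 0.0437
finger_force: 30.0
```

Contact at the reckoned floor height, about 13 N along the bin. I ease off 1 mm, open partway and back out along the tool axis.

{"method": "carry_out", "body": {
  "deltas": [
    {"dx": 0, "dy": 0, "dz": -0.05, "wx": 0, "wy": 0, "wz": 0, "gripper": 255},
    {"dx": 0, "dy": 0, "dz": 0, "wx": 0, "wy": 0, "wz": 0, "gripper": 255},
    {"dx": 0, "dy": 0, "dz": 0, "wx": 0, "wy": 0, "wz": 0, "gripper": 110},
    {"dx": 0, "dy": 0, "dz": 0, "wx": 0, "wy": 0, "wz": 0, "gripper": 90},
    {"dx": 0, "dy": 0, "dz": 0, "wx": 0, "wy": 0, "wz": 0, "gripper": 80},
    {"dx": 0, "dy": 0, "dz": 0, "wx": 0, "wy": 0, "wz": 0, "gripper": 80},
    {"dx": 0, "dy": 0, "dz": 0, "wx": 0, "wy": 0, "wz": 0, "gripper": 80},
    {"dx": 0, "dy": 0, "dz": 0, "wx": 0, "wy": 0, "wz": 0, "gripper": 80},
    {"dx": 0, "dy": 0, "dz": 0, "wx": 0, "wy": 0, "wz": 0, "gripper": 80}
  ]
}}

```text
time: 12.4
tool_pos: [0.5547, -0.0008, 0.1707]
ee_rot: [2.623, -0.004, 1.831]
wrist_force: [-0.2, 0.3, 0.5]
width: 0.0643
finger_force: 0.0
```

```bash
python3 - <<'E'
from go import *
goto(tcp(0),PSI,TH)
b=eyes.snapshot('top')[:,:,::-1]; a=eyes.snapshot('scene')[:,:,::-1]
m=np.hstack([cv2.resize(a[170:290,270:390],(400,400),interpolation=2),cv2.resize(b[140:260,270:390],(400,400),interpolation=2)])
cv2.imwrite('pics/g4.png',cv2.convertScaleAbs(m,alpha=1.5))
E
```

```text
shift(units) in present frame [-0.04 -0.11 -0.11] turn(units) [-0.01 -0.03 -0.01] F [-0.2  0.3  0.5] w 0.0643 t 12.4
```

View pics/g4.png

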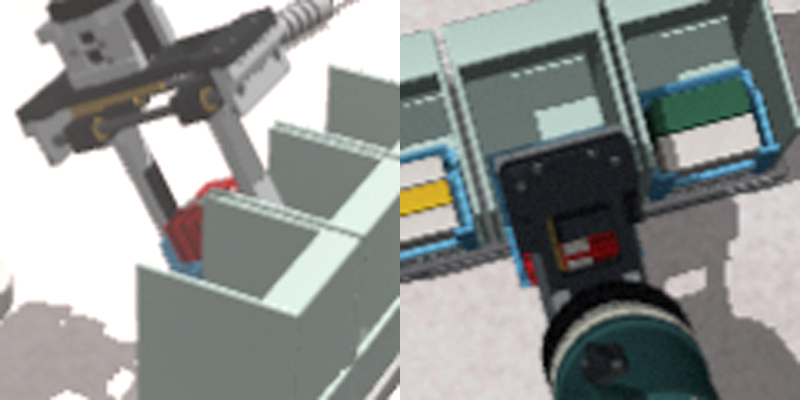

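The boxes are in the bin and released: red is visible between the cheeks in the scene crop at (200,210), and the top crop shows the pile under the gripper at (590,245). Now I retract, swing back in front, shut the fingers and come down before the front wall.

{"method": "carry_out", "body": {
  "deltas": [
    {"dx": 0, "dy": 0, "dz": -0.2, "wx": 0, "wy": 0, "wz": 0, "gripper": 80},
    {"dx": 0, "dy": 0, "dz": -0.4, "wx": 0, "wy": 0, "wz": 0, "gripper": 80},
    {"dx": 0, "dy": 0, "dz": -0.5, "wx": 0, "wy": 0, "wz": 0, "gripper": 80},
    {"dx": 0, "dy": 0, "dz": -0.6, "wx": 0, "wy": 0, "wz": 0, "gripper": 80},
    {"dx": 0, "dy": 0, "dz": -0.7, "wx": 0, "wy": 0, "wz": 0, "gripper": 80},
    {"dx": 0, "dy": 0, "dz": -0.7, "wx": 0, "wy": 0, "wz": 0, "gripper": 80},
    {"dx": 0, "dy": 0, "dz": -0.7, "wx": 0, "wy": 0, "wz": 0, "gripper": 80},
    {"dx": 0, "dy": 0, "dz": -0.7, "wx": 0, "wy": 0, "wz": 0, "gripper": 80},
    {"dx": 0, "dy": -0.5, "dz": 0, "wx": 0, "wy": 0, "wz": 0, "gripper": 255},
    {"dx": 0, "dy": -0.7, "dz": 0, "wx": 0, "wy": 0, "wz": 0, "gripper": 255},
    {"dx": 0, "dy": -0.8, "dz": 0, "wx": 0, "wy": 0, "wz": 0, "gripper": 255},
    {"dx": 0, "dy": -0.8, "dz": 0, "wx": 0, "wy": 0, "wz": 0, "gripper": 255},
    {"dx": 0, "dy": -0.6, "dz": 0, "wx": 0, "wy": 0, "wz": 0, "gripper": 255},
    {"dx": 0, "dy": 0, "dz": 0, "wx": 0, "wy": 0, "wz": 0, "gripper": 255},
    {"dx": 0, "dy": 0, "dz": 0, "wx": 0, "wy": 0, "wz": 0, "gripper": 255},
    {"dx": 0, "dy": 0, "dz": 0, "wx": 0, "wy": 0, "wz": 0, "gripper": 255}
  ]
}}

```text
time: 13.83
tool_pos: [0.4548, -0.0277, 0.2158]
ee_rot: [2.622, -0.003, 1.831]
wrist_force: [0.2, 1.0, -0.0]
width: 0.0147
finger_force: 0.0
```

```bash
python3 - <<'E'
from go import *
goto(tcp(0),PSI,TH)
b=eyes.snapshot('top')[:,:,::-1]; a=eyes.snapshot('scene')[:,:,::-1]
m=np.hstack([cv2.resize(a[190:290,270:370],(400,400),interpolation=2),cv2.resize(b[140:240,270:370],(400,400),interpolation=2)])
cv2.imwrite('pics/g5.png',cv2.convertScaleAbs(m,alpha=1.5))
E
```

```text
shift(units) in present frame [-0.02  3.26  4.42] turn(units) [-0.   -0.02 -0.01] F [ 0.2  1.  -0. ] w 0.0147 t 13.8333
```

View pics/g5.png

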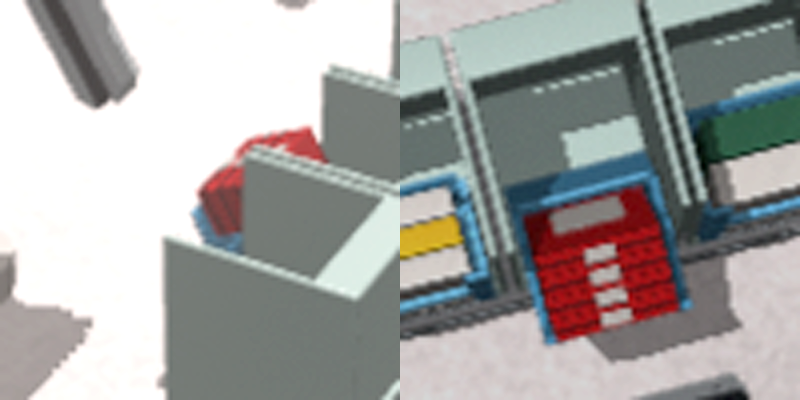

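All four boxes stand level in the bin, clasps in the top crop from (600,253) to (615,317). Next I go down in front of the bin and push.

{"method": "carry_out", "body": {
  "deltas": [
    {"dx": 0, "dy": 0, "dz": 0.6, "wx": 0, "wy": 0, "wz": 0, "gripper": 255},
    {"dx": 0, "dy": 0, "dz": 0.8, "wx": 0, "wy": 0, "wz": 0, "gripper": 255},
    {"dx": 0, "dy": 0, "dz": 0.9, "wx": 0, "wy": 0, "wz": 0, "gripper": 255},
    {"dx": 0, "dy": 0, "dz": 0.9, "wx": 0, "wy": 0, "wz": 0, "gripper": 255},
    {"dx": 0, "dy": 0, "dz": 0.7, "wx": 0, "wy": 0, "wz": 0, "gripper": 255},
    {"dx": 0, "dy": 0, "dz": 0.4, "wx": 0, "wy": 0, "wz": 0, "gripper": 255},
    {"dx": 0, "dy": 0, "dz": 0, "wx": 0, "wy": 0, "wz": 0, "gripper": 255},
    {"dx": 0, "dy": 0, "dz": 0, "wx": 0, "wy": 0, "wz": 0, "gripper": 255}
  ]
}}

```text
time: 14.6
tool_pos: [0.4959, -0.0162, 0.1406]
ee_rot: [2.623, -0.004, 1.832]
wrist_force: [-0.4, 0.1, 0.2]
width: 0.0006
finger_force: 0.0
```

{"method": "carry_out", "body": {
  "deltas": [
    {"dx": 0, "dy": 0.3, "dz": 0.17, "wx": 0, "wy": 0, "wz": 0, "gripper": 255},
    {"dx": 0, "dy": 0.3, "dz": 0.17, "wx": 0, "wy": 0, "wz": 0, "gripper": 255},
    {"dx": 0, "dy": 0.25, "dz": 0.15, "wx": 0, "wy": 0, "wz": 0, "gripper": 255},
    {"dx": 0, "dy": 0.2, "dz": 0.11, "wx": 0, "wy": 0, "wz": 0, "gripper": 255},
    {"dx": 0, "dy": 0.15, "dz": 0.08, "wx": 0, "wy": 0, "wz": 0, "gripper": 255},
    {"dx": 0, "dy": 0.15, "dz": 0.08, "wx": 0, "wy": 0, "wz": 0, "gripper": 255},
    {"dx": 0, "dy": 0, "dz": 0, "wx": 0, "wy": 0, "wz": 0, "gripper": 255}
  ]
}}

```text
time: 15.18
tool_pos: [0.5262, -0.0083, 0.1409]
ee_rot: [2.623, -0.003, 1.832]
wrist_force: [-0.1, -0.6, 0.5]
width: 0.0003
finger_force: 0.0
```

```bash
cat >> go.py <<'E'
def tip():
    o=robot.get_obs();R=Ro.from_euler('xyz',o['ee_rot']).as_matrix(); e=np.array([np.cos(PSI),np.sin(PSI),0]);ey=np.array([-e[1],e[0],0])
    q=o['tool_pos']+R@[0,0,.097]-HIN; print('tip e,y,z(world)',round(q@e,4),round(q@ey,4),round(q[2]+.026,4),'F',o['wrist_force'].round(1),'Fe',round(o['wrist_force']@e,1),'w',o['width'],'t',o['time'])
E
python3 -c "
from go import *
tip()"
```

```text
tip e,y,z(world) -0.0295 0.0011 0.0567 F [-0.1 -0.6  0.5] Fe -0.3 w 0.00028363571166465425 t 15.1833
```

{"method": "carry_out", "body": {
  "deltas": [
    {"dx": 0, "dy": 0.1, "dz": 0.06, "wx": 0, "wy": 0, "wz": 0, "gripper": 255},
    {"dx": 0, "dy": 0.1, "dz": 0.06, "wx": 0, "wy": 0, "wz": 0, "gripper": 255},
    {"dx": 0, "dy": 0.1, "dz": 0.06, "wx": 0, "wy": 0, "wz": 0, "gripper": 255},
    {"dx": 0, "dy": 0.1, "dz": 0.06, "wx": 0, "wy": 0, "wz": 0, "gripper": 255},
    {"dx": 0, "dy": 0, "dz": 0, "wx": 0, "wy": 0, "wz": 0, "gripper": 255}
  ]
}}

```text
time: 15.6
tool_pos: [0.5351, -0.0061, 0.141]
ee_rot: [2.622, -0.003, 1.831]
wrist_force: [0.3, -0.2, -0.8]
width: 0.0005
finger_force: 0.0
```

{"method": "carry_out", "body": {
  "deltas": [
    {"dx": 0, "dy": 0.1, "dz": 0.06, "wx": 0, "wy": 0, "wz": 0, "gripper": 255},
    {"dx": 0, "dy": 0.1, "dz": 0.06, "wx": 0, "wy": 0, "wz": 0, "gripper": 255},
    {"dx": 0, "dy": 0.1, "dz": 0.06, "wx": 0, "wy": 0, "wz": 0, "gripper": 255},
    {"dx": 0, "dy": 0, "dz": 0, "wx": 0, "wy": 0, "wz": 0, "gripper": 255}
  ]
}}

```text
time: 15.93
tool_pos: [0.5416, -0.0041, 0.1401]
ee_rot: [2.623, -0.004, 1.831]
wrist_force: [-0.3, -0.7, -0.4]
width: 0.0006
finger_force: 0.0
```

```bash
python3 -c "
from go import *
tip()"
```

```text
tip e,y,z(world) -0.0136 0.0012 0.0559 F [-0.3 -0.7 -0.4] Fe -0.5 w 0.000626004635663641 t 15.9333
```

{"method": "carry_out", "body": {
  "deltas": [
    {"dx": 0, "dy": 0.1, "dz": 0.06, "wx": 0, "wy": 0, "wz": 0, "gripper": 255},
    {"dx": 0, "dy": 0.1, "dz": 0.06, "wx": 0, "wy": 0, "wz": 0, "gripper": 255},
    {"dx": 0, "dy": 0, "dz": 0, "wx": 0, "wy": 0, "wz": 0, "gripper": 255}
  ]
}}

```text
time: 16.18
tool_pos: [0.5462, -0.0029, 0.1402]
ee_rot: [2.623, -0.004, 1.831]
wrist_force: [-0.4, -1.2, 0.2]
width: 0.0002
finger_force: 0.0
```

```bash
python3 - <<'E'
from go import *
tip()
for i in(0,1):
    a=eyes.snapshot('scene') if i==0 else eyes.snapshot('top'); a=a.astype(int)
    m=(a[...,0]>1.7*a[...,1])&(a[...,0]>60)
    if i==0:m[:, :300]=0;m[:200]=0;m[260:]=0;m[:,380:]=0
    else: m[:150]=0;m[250:]=0;m[:,:290]=0;m[:,370:]=0
    ys,xs=np.nonzero(m);print(len(xs),xs.mean().round(1),ys.mean().round(1),xs.min(),xs.max(),ys.min(),ys.max())
E
```

```text
tip e,y,z(world) -0.0088 0.0011 0.056 F [-0.4 -1.2  0.2] Fe -0.7 w 0.00019204586424136696 t 16.1833
74 356.0 229.9 346 365 227 234
349 314.7 183.9 298 331 174 194
```

The bin is shutting: the red centre in the top view moved from about (321,206) to (315,184). I keep pushing until it meets the stop.

{"method": "carry_out", "body": {
  "deltas": [
    {"dx": 0, "dy": 0.08, "dz": 0.05, "wx": 0, "wy": 0, "wz": 0, "gripper": 255},
    {"dx": 0, "dy": 0, "dz": 0, "wx": 0, "wy": 0, "wz": 0, "gripper": 255},
    {"dx": 0, "dy": 0, "dz": 0, "wx": 0, "wy": 0, "wz": 0, "gripper": 255}
  ]
}}

```text
time: 16.53
tool_pos: [0.5478, -0.0025, 0.1403]
ee_rot: [2.623, -0.003, 1.831]
wrist_force: [0.2, 0.3, -0.4]
width: 0.0005
finger_force: 0.0
```

{"method": "carry_out", "body": {
  "deltas": [
    {"dx": 0, "dy": 0.08, "dz": 0.05, "wx": 0, "wy": 0, "wz": 0, "gripper": 255},
    {"dx": 0, "dy": 0, "dz": 0, "wx": 0, "wy": 0, "wz": 0, "gripper": 255},
    {"dx": 0, "dy": 0, "dz": 0, "wx": 0, "wy": 0, "wz": 0, "gripper": 255}
  ]
}}

```text
time: 16.78
tool_pos: [0.5496, -0.0021, 0.1402]
ee_rot: [2.623, -0.003, 1.831]
wrist_force: [0.1, 0.4, -0.6]
width: 0.0006
finger_force: 0.0
```

{"method": "carry_out", "body": {
  "deltas": [
    {"dx": 0, "dy": 0.08, "dz": 0.05, "wx": 0, "wy": 0, "wz": 0, "gripper": 255},
    {"dx": 0, "dy": 0, "dz": 0, "wx": 0, "wy": 0, "wz": 0, "gripper": 255},
    {"dx": 0, "dy": 0, "dz": 0, "wx": 0, "wy": 0, "wz": 0, "gripper": 255}
  ]
}}

```text
time: 17.03
tool_pos: [0.5509, -0.0017, 0.1399]
ee_rot: [2.625, -0.003, 1.832]
wrist_force: [-6.1, -0.9, 3.5]
width: 0.0002
finger_force: 2.4
```

```bash
cat > chk.py <<'E'
from go import *
tip()
a=eyes.snapshot('top').astype(int); m=(a[...,0]>1.7*a[...,1])&(a[...,0]>60);m[:150]=0;m[250:]=0;m[:,:290]=0;m[:,370:]=0
ys,xs=np.nonzero(m);print(len(xs),xs.mean().round(1),ys.mean().round(1),xs.min(),xs.max(),ys.min(),ys.max())
E
python3 chk.py
```

```text
tip e,y,z(world) -0.0041 0.0012 0.0556 F [-6.1 -0.9  3.5] Fe -6.1 w 0.00015125888568385062 t 17.0333
350 313.8 180.9 297 330 171 191
```

{"method": "carry_out", "body": {
  "deltas": [
    {"dx": 0, "dy": 0.06, "dz": 0.035, "wx": 0, "wy": 0, "wz": 0, "gripper": 255},
    {"dx": 0, "dy": 0, "dz": 0, "wx": 0, "wy": 0, "wz": 0, "gripper": 255},
    {"dx": 0, "dy": 0, "dz": 0, "wx": 0, "wy": 0, "wz": 0, "gripper": 255}
  ]
}}

```text
time: 17.33
tool_pos: [0.5513, -0.0016, 0.1399]
ee_rot: [2.627, -0.003, 1.833]
wrist_force: [-13.9, -3.5, 9.1]
width: 0.0001
finger_force: 6.8
```

```bash
python3 chk.py
```

```text
tip e,y,z(world) -0.0039 0.0012 0.0555 F [-13.9  -3.5   9.1] Fe -14.3 w 7.582900141956907e-05 t 17.3333
309 313.9 181.5 298 330 173 191
```

{"method": "carry_out", "body": {
  "deltas": [
    {"dx": 0, "dy": 0.06, "dz": 0.035, "wx": 0, "wy": 0, "wz": 0, "gripper": 255},
    {"dx": 0, "dy": 0, "dz": 0, "wx": 0, "wy": 0, "wz": 0, "gripper": 255},
    {"dx": 0, "dy": 0, "dz": 0, "wx": 0, "wy": 0, "wz": 0, "gripper": 255}
  ]
}}

```text
time: 17.63
tool_pos: [0.5516, -0.0015, 0.14]
ee_rot: [2.629, -0.003, 1.833]
wrist_force: [-20.4, -5.8, 13.8]
width: 0.0004
finger_force: 11.0
```

```bash
python3 chk.py
```

```text
tip e,y,z(world) -0.0037 0.0012 0.0554 F [-20.4  -5.8  13.8] Fe -21.2 w 0.00044561112159881 t 17.6333
319 313.8 181.0 298 330 172 190
```

At the stop: 21 N with no further motion. I back off.

{"method": "carry_out", "body": {
  "deltas": [
    {"dx": 0, "dy": -0.2, "dz": -0.12, "wx": 0, "wy": 0, "wz": 0, "gripper": 255},
    {"dx": 0, "dy": -0.4, "dz": -0.23, "wx": 0, "wy": 0, "wz": 0, "gripper": 255},
    {"dx": 0, "dy": -0.7, "dz": -0.4, "wx": 0, "wy": 0, "wz": 0, "gripper": 255},
    {"dx": 0, "dy": -0.8, "dz": -0.45, "wx": 0, "wy": 0, "wz": 0, "gripper": 255},
    {"dx": 0, "dy": -0.8, "dz": -0.45, "wx": 0, "wy": 0, "wz": 0, "gripper": 255},
    {"dx": 0, "dy": 0, "dz": -0.8, "wx": 0, "wy": 0, "wz": 0, "gripper": 255},
    {"dx": 0, "dy": 0, "dz": -0.8, "wx": 0, "wy": 0, "wz": 0, "gripper": 255},
    {"dx": 0, "dy": 0, "dz": -0.8, "wx": 0, "wy": 0, "wz": 0, "gripper": 255},
    {"dx": 0, "dy": 0, "dz": -0.8, "wx": 0, "wy": 0, "wz": 0, "gripper": 255},
    {"dx": 0, "dy": 0, "dz": 0, "wx": 0, "wy": 0, "wz": 0, "gripper": 255},
    {"dx": 0, "dy": 0, "dz": 0, "wx": 0, "wy": 0, "wz": 0, "gripper": 255}
  ]
}}

```text
time: 18.6
tool_pos: [0.4592, -0.0266, 0.1963]
ee_rot: [2.621, -0.002, 1.831]
wrist_force: [-0.8, 0.1, -0.3]
width: 0.0003
finger_force: 0.0
```

```bash
python3 - <<'E'
from go import *
tip()
b=eyes.snapshot('top')[:,:,::-1]; a=eyes.snapshot('scene')[:,:,::-1]
m=np.hstack([cv2.resize(a[170:370,150:350],(400,400),interpolation=2),cv2.resize(b[120:240,270:390],(400,400),interpolation=2)])
cv2.imwrite('pics/g6.png',cv2.convertScaleAbs(m,alpha=1.4))
E
```

```text
tip e,y,z(world) -0.0988 0.0005 0.1122 F [-0.8  0.1 -0.3] Fe -0.7 w 0.00025832066421702907 t 18.6
```

View pics/g6.png

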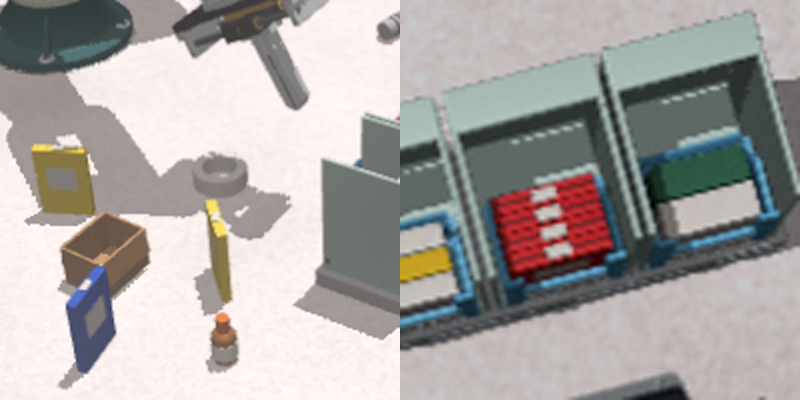

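The bin is shut with all four boxes in it. Its front rail in the top crop, (515,300) to (625,270), lines up with the neighbour's at (655,260). The carton is empty, and the vial and tape roll stand where they were.

```bash
python3 -c "
from bench import robot
print(robot.close_job())"
```

```text
the job is handed in; nothing more can be done
None
```

The job is handed in: all four red boxes went into the open bin in one grip and stood on its floor before I let go; the bin is pushed shut to its stop, and I did not touch the vial, tape roll or laryngoscope.

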